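# Prop up the drive tray of an open desktop computer

## Task

The desktop computer on the bench is open and its drive tray is tipped up. Swing the red prop leg up until it goes past its centre and locks standing, then tip the tray forward off its upright rest so that it comes down and stands on the leg. Leave the green card latch down.

Things in the scene. Friction and masses are not known exactly. Their poses are not given: they have to be found in the camera images.
- leg_pivot (a point): Pivot of the red prop leg, in the desktop computer: a fixed steel case 320 (x) x 340 (y) x 100 mm high, lying open. The point is on the leg's hinge axis, 78 mm above the bench, 20 mm to +x of the case's middle. Axes: the case's own, x roughly away from the robot, y towards the side where the tray is hinged, z up. Its bracket and spring fill 15 mm to -x and 45 mm to +x of it.
- prop_leg (a joint): Angle (rad) of the red prop leg, a bar that turns about the case's y axis at leg_pivot. 0 = lying level, pointing to the case's -x (as it starts); 1.57 = straight up; 1.69 = its stop, leaning slightly to +x. An over-centre spring drives it back to 0 from below about 1.0 and on to the stop from above it (surely from 1.2); lifting its outer end takes about 5 N.
- leg_grip (a point): Point in the middle of the red leg, 85 mm from its pivot, good to pinch from above on its two sides. The leg is 12 mm wide (across, along y) and 12 mm thick; it turns freely between finger pads as it swings. Black rubber foot, 24 mm wide, 112 mm from the pivot. Free space 75 mm to either side and down to 50 mm above the bench. Turns with the leg: at angle 0 its axes are the case's.
- drive_tray (a joint): Angle (rad) of the drive tray, hinged along the case's x on a line 140 mm to +y of leg_pivot, 100 mm above the bench. 0 = closed, pointing to -y; 1.57 = upright. Starts at 1.62 to 1.85 (its stop), leaning back to +y. The damped hinge holds it near upright by friction; pushed to -y until below 1.0 it sinks slowly by itself (within 3 s) and rests on the foot of the locked leg at about 0.66.
- tray_edge (a point): Middle of the tray's blue free edge, 190 mm from the hinge line, 20 mm to -x of leg_pivot. The tray is a plate 160 mm wide, 4 mm thick, 0.5 to 0.9 kg. x axis along the edge (the case's x), y axis along the plate to the hinge. The side facing +y when up carries a disk drive, 29 mm thick, 20 to 122 mm from the hinge; the outer 68 mm are bare. Space behind (+y) is free.
- card_latch (a joint): Angle (rad) of the green card latch, a bar 100 mm long and 12 mm wide lying beside the red leg, parallel to it, 115 mm further to -y; 0 = down, as it starts. It is not part of the job.

How it is judged:
By the outcome, as a careful person would: the job done as asked, in the order asked, and still so for the second after the job is handed in, with the robot touching nothing.
It also fails if it takes over 58 s, if anything falls off the work surface, if the arm or the gripper's body presses on something with over 40 N, if the wrist force passes 120 N, or if a joint passes its speed limit or range.

## Robot

A 6-joint arm with a two-finger parallel gripper is mounted at the origin on the work surface. World frame = base frame: x ahead of the robot, y to its left, z up, the work surface at z = 0. Lengths are in m, angles in rad, forces in N, time in s.
With the tool pointing down it reaches from about 0.25 to 0.775 m from the base axis. Payload 4 kg.
Tool frame: the origin (TCP) lies midway between the tips of the shut fingers; the grasp point (between the pads) lies 19 mm behind it; z points along the fingers, y is the direction in which the jaws open and shut (so a half turn about z gives the same grasp; the last joint's range is limited). The gripper opens to 94 mm and grips with 3 to 60 N. Pads are 16 mm wide; open, the fingers measure 119 mm over their backs; the gripper's body (75 mm by 177 mm) begins 78 mm behind the grasp point.
Start: joints at [1.134, 0.087, 1.371, -0, 1.684, -0.103], TCP at [0.18, 0.52, 0.206] pointing down, gripper open.
Joint ranges: [-3.1, 3.1], [-0.76, 2.03], [0.27, 2.55], [-1.08, 4.22], [0.17, 2.65], [-2.57, 2.57]. Speed limits (rad/s): [2.79, 2.79, 3.14, 3.14, 3.14, 3.14].

## Interface

Orientations are given as [roll, pitch, yaw] about the fixed x, y, z axes, in that order (R = Rz(yaw) Ry(pitch) Rx(roll)).
In Python, from bench import robot, cams gives the robot as it stands.
- The arm moves only by the tool step_arm, never from a script. Its argument "plan" is a list that holds one entry, the list of rows, each a list of 5 numbers: the shift along the world's x, y, z in mm, then the turn about the world's z in rad, then the opening in per cent of the stroke, from 0 (shut) to 100 (fully open). In form: [[[tx, ty, tz, turn, fingers], ...]]. A call has 1 to 8 rows; each row is the pose to reach, as a shift and turn from the pose commanded when the call began; what a row does not reach only later rows make up. A row lasts 1/12 s, in which the tool goes at most 41.7 mm and 7.16 degrees, less where a joint would pass 70% of its speed; a pose out of reach is approached as far as the arm can. A call with a gripper value outside its range is refused whole. The fingers move at their own pace and stop on an object; the grip force is fixed at half the most. Time passes only in rows, so rows that repeat a pose let the fingers close. It gives the time, the measured TCP pose, the force and the opening at its end, in the units of the state.
- robot.get_obs(): the state, without advancing time (a new reading comes with each control period).
- cams.snapshot(name): name is "side" or "top" or "wrist"; returns a dict with "frame" (400x640x3 uint8, red, green, blue), "camera_matrix" (3x3 intrinsics, pixels), "k1" (the pictures are not rectified: a ray, as slopes to the right and down, at radius r is drawn at 1 + k1 r^2 times it, then the intrinsics apply), "origin" and "attitude" of the camera in the world; the wrist camera has in their place "T_tool_cam" (4x4, takes a point from camera to tool coordinates, whose origin is the TCP and whose axes are the flange's). Camera axes: x right, y down, z forward; pixel columns grow to the right and rows downward; lengths in m; the calibration is good to about 2 mm. A picture is of the moment at which its call begins: read the wrist's pose just before it. There is no depth.
- robot.close_job(): hands the job in, once; it reports no verdict.
The state is a dict: "time": time; "joint_positions": joint angles; "qvel": joint speeds; "joint_torque": joint torques, N m; "tool_pos": TCP position; "ee_rot": TCP orientation; "wrist_force": force on the tool from outside, world axes, zero at the start; "wrist_torque": the same for the moment, N m; "width": finger opening in m.
Only numpy, scipy, OpenCV 4.12 (cv2) and the standard library are available. Lean on these libraries where they do the work, as an engineer would, in place of code of your own. Each camera call takes 0.05 s, during which the arm holds its last target. There are 200 camera calls.

## Working session

There is one attempt and no reset: what is moved stays moved. The work goes in short steps, Python scripts to look and compute and a tool call to move; the robot and the scene stay as the last step left them, time stands still between calls to the robot, and variables do not carry over. Pictures are saved under pics/ and viewed, about 8 in all and at most 12, crops included, and the job is handed in when it is done.

Besides the shell and the picture viewer there is one more tool, called after "Emit:" as a command line: name --argument value ..., lists and objects as JSON in quotes. step_arm: Moves the arm, as the interface text tells. Its arguments: {"type":"object","properties":{"plan":{"type":"array"}},"required":["plan"]}

```bash
mkdir -p pics; ls; cat > h.py <<'E'
import numpy as np, cv2, pickle
from scipy.spatial.transform import Rotation as R
from bench import robot, cams
def snap(n,f):
    o=robot.get_obs(); s=cams.snapshot(n); cv2.imwrite('pics/'+f+'.png',s['frame'][:,:,::-1]); pickle.dump((o,s),open('pics/'+f+'.pkl','wb')); return o,s
def cam(o,s):
    if 'T_tool_cam' in s:
        T=np.eye(4); T[:3,:3]=R.from_euler('xyz',o['ee_rot']).as_matrix() if np.size(o['ee_rot'])==3 else np.array(o['ee_rot']); T[:3,3]=o['tool_pos']; T=T@np.array(s['T_tool_cam']); return T[:3,3],T[:3,:3]
    A=np.array(s['attitude']); A=A if A.shape==(3,3) else (R.from_euler('xyz',A).as_matrix() if A.size==3 else R.from_quat(A).as_matrix())
    return np.array(s['origin']),A
def ray(o,s,u,v):
    K=s['camera_matrix']; d=np.array([(u-K[0][2])/K[0][0],(v-K[1][2])/K[1][1]]); p=d.copy()
    for _ in range(30): p=d/(1+s['k1']*(p@p))
    c,A=cam(o,s); r=A@np.array([p[0],p[1],1]); return c,r/np.linalg.norm(r)
def onz(o,s,u,v,z):
    c,r=ray(o,s,u,v); return c+r*(z-c[2])/r[2]
E
python3 - <<'E'
from h import *
for n in ('top','side'):
    o,s=snap(n,n+'0'); print(n,s['camera_matrix'],s['k1'],s.get('origin'),s.get('attitude'))
print(o)
a=[cv2.imread(f'pics/{n}0.png') for n in('top','side')]
E
```

```text
pics
top [[449.38202633   0.         321.76166342]
 [  0.         449.38202633 202.539614  ]
 [  0.           0.           1.        ]] 0.03821756088949483 [0.39472026 0.01337691 0.78195642] [-2.92589383e+00  9.42075859e-04 -1.50393817e+00]
side [[404.91631249   0.         329.06275682]
 [  0.         404.91631249 201.58052722]
 [  0.           0.           1.        ]] -0.06376730708629441 [ 0.31513402 -0.45728745  0.62720755] [-2.32664503  0.00708804 -0.48444453]
{'time': 0.05, 'joint_positions': array([ 1.13389611e+00,  8.79497446e-02,  1.37219085e+00, -2.13844234e-07,
        1.68362228e+00, -1.03098595e-01]), 'qvel': array([ 1.91407767e-05, -1.01166464e-03, -2.02579904e-03,  6.16487517e-04,
       -1.25765039e-03, -3.33283677e-04]), 'joint_torque': array([ 1.54972386e-03, -3.41538870e+01, -3.03595269e+01,  7.20158522e-02,
        3.04922531e-02, -1.15408902e-04]), 'tool_pos': array([0.17997614, 0.51915246, 0.20433923]), 'ee_rot': array([-3.13943393e+00, -2.23139109e-04,  2.80779077e+00]), 'wrist_force': array([-0.63562061,  0.20341067,  0.11701721]), 'wrist_torque': array([-0.00780574, -0.0303063 , -0.0189427 ]), 'width': 0.09432527598731535}
```

View pics/top0.png

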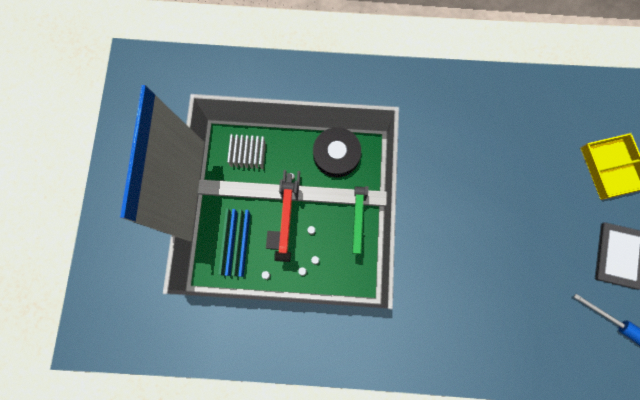

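View pics/side0.png

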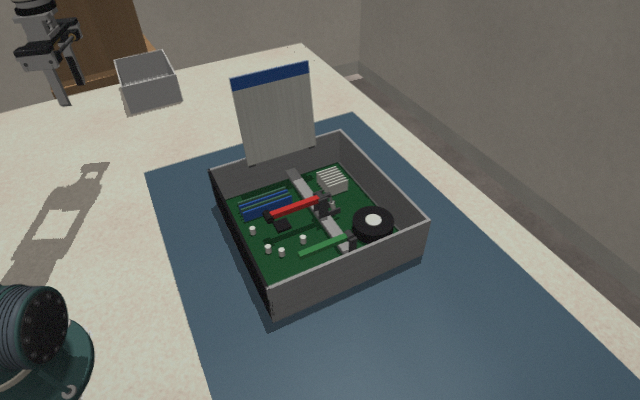

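The top view shows the case rim (corners ~(191,97), (398,108), (391,307), (166,292)), the red leg (290,180)→(283,252), the green latch at (360,220), and the tray's blue edge (145,90)–(127,216). The side view shows the blue edge at (232,78)–(309,65).

```bash
python3 - <<'E'
from h import *
L=lambda n:pickle.load(open(f'pics/{n}.pkl','rb'))
t=L('top0'); s=L('side0')
print('rim',[onz(*t,u,v,.1).round(3)[:2].tolist() for u,v in((191,97),(398,108),(391,307),(166,292))])
def mask(x,lo,hi): return cv2.inRange(cv2.cvtColor(x[1]['frame'],cv2.COLOR_RGB2HSV),lo,hi)
def big(m):
    c=max(cv2.findContours(m,0,1)[0],key=cv2.contourArea); return c
for nm,lo,hi in(('red',(0,150,80),(8,255,255)),('green',(55,180,120),(65,255,255))):
    for q,w in(('top',t),('side',s)):
        c=big(mask(w,lo,hi)); b=cv2.boxPoints(cv2.minAreaRect(c)); print(nm,q,cv2.contourArea(c),b.round(0).tolist())
        if q=='top':
            b=b[np.argsort(b[:,1])]; a,e=b[:2].mean(0),b[2:].mean(0)
            P,Q=onz(*t,*a,.084),onz(*t,*e,.084); print(P.round(3),Q.round(3),np.linalg.norm(P-Q),'yaw',np.arctan2(*(P-Q)[1::-1]))
def tri(a,b):
    (c,r),(d,q)=ray(*t,*a),ray(*s,*b); k=np.linalg.lstsq(np.c_[r,-q],d-c,rcond=None)[0]; A,B=c+k[0]*r,d+k[1]*q; return (A+B)/2,np.linalg.norm(A-B)
for q,w in(('top',t),('side',s)):
    c=big(mask(w,(105,180,80),(125,255,255))); print('blue',q,cv2.contourArea(c),cv2.boxPoints(cv2.minAreaRect(c)).round(0).tolist())
print(tri((144,89),(309,63)),tri((124,216),(231,77)))
E
```

```text
rim [[0.705, 0.248], [0.709, -0.089], [0.393, -0.088], [0.393, 0.245]]
red top 458.5 [[278.0, 252.0], [283.0, 189.0], [292.0, 189.0], [287.0, 253.0]]
[0.566 0.08  0.084] [0.464 0.079 0.084] 0.1013998238172092 yaw 0.010265571865058682
red side 333.0 [[269.0, 212.0], [317.0, 194.0], [320.0, 202.0], [272.0, 220.0]]Traceback (most recent call last):
  File "<stdin>", line 10, in <module>
  File "<stdin>", line 7, in big
ValueError: max() iterable argument is empty
```

Emit:
step_arm --plan '[[[15,-40,15,0.1,50],[30,-80,15,0.2,50],[44,-119,15,0.3,50],[58,-158,15,0.34,50],[72,-197,15,0.34,50],[86,-236,15,0.34,50],[100,-275,15,0.34,50],[114,-314,15,0.34,50]]]'

```text
time: 0.77
tool_pos: [0.2929, 0.2067, 0.2202]
ee_rot: [-3.142, 0.0, -3.134]
wrist_force: [2.0, 0.1, 0.6]
width: 0.0478
```

```bash
python3 - <<'E'
from h import *
L=lambda n:pickle.load(open(f'pics/{n}.pkl','rb'))
t=L('top0'); s=L('side0')
def tri(a,b):
    (c,r),(d,q)=ray(*t,*a),ray(*s,*b); k=np.linalg.lstsq(np.c_[r,-q],d-c,rcond=None)[0]; A,B=c+k[0]*r,d+k[1]*q; return (A+B)/2,np.linalg.norm(A-B)
for w in(t,s):
    m=cv2.inRange(cv2.cvtColor(w[1]['frame'],cv2.COLOR_RGB2HSV),(105,150,60),(125,255,255))
    for c in cv2.findContours(m,0,1)[0]:
        if cv2.contourArea(c)>150: print(cv2.boxPoints(cv2.minAreaRect(c)).round(0).tolist())
print(tri((144,89),(309,63)),tri((124,216),(231,77)))
E
```

```text
[[617.0, 330.0], [625.0, 318.0], [647.0, 333.0], [639.0, 345.0]]
[[238.0, 275.0], [245.0, 210.0], [250.0, 210.0], [243.0, 275.0]]
[[225.0, 274.0], [232.0, 209.0], [237.0, 209.0], [230.0, 275.0]]
[[119.0, 218.0], [140.0, 84.0], [156.0, 87.0], [135.0, 220.0]]
[[242.0, 212.0], [291.0, 195.0], [294.0, 204.0], [245.0, 221.0]]
[[230.0, 79.0], [306.0, 60.0], [309.0, 71.0], [232.0, 91.0]]
(array([0.63267785, 0.24300709, 0.28007809]), np.float64(0.006209154800865451)) (array([0.47378202, 0.2371665 , 0.29174272]), np.float64(0.0032078408691809646))
```

Emit:
step_arm --plan '[[[20,-35,0,0,50],[40,-70,0,0,50],[60,-106,0,0,50],[95,-120,0,0,50],[133,-127,0,0,50],[172,-127,0,0,50],[211,-127,0,0,50],[211,-127,0,0,50]]]'

```text
time: 1.43
tool_pos: [0.5087, 0.0805, 0.2155]
ee_rot: [-3.141, -0.006, -3.138]
wrist_force: [-0.7, 0.1, -1.3]
width: 0.0472
```

```bash
python3 - <<'E'
from h import *
o,s=snap('wrist','w1'); print(o['tool_pos'],o['ee_rot'])
m=cv2.inRange(cv2.cvtColor(s['frame'],cv2.COLOR_RGB2HSV),(0,150,60),(8,255,255))
c=max(cv2.findContours(m,0,1)[0],key=cv2.contourArea); b=cv2.boxPoints(cv2.minAreaRect(c)); print(cv2.contourArea(c))
for p in b: print(p.round(),onz(o,s,*p,.084).round(4))
E
```

```text
[0.50865633 0.08050246 0.21553641] [-3.1412042  -0.00560916 -3.13762729]
607.5
[315. 150.] [0.4615 0.0739 0.084 ]
[327. 150.] [0.4614 0.0863 0.084 ]
[327. 242.] [0.5627 0.0871 0.084 ]
[315. 242.] [0.5628 0.0737 0.084 ]
```

View pics/w1.png

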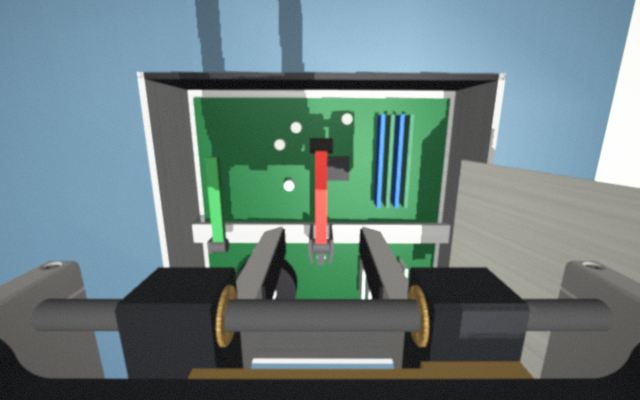

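The wrist view shows the leg centred between the open fingers, at (315–327, 150–242), which puts it at y≈0.080 and its pivot at x≈0.57. The foot is at (321,144), and nothing blocks the way down.

Emit:
step_arm --plan '[[[0,0,-40,0,50],[0,0,-80,0,50],[0,0,-120,0,50],[0,0,-150,0,50],[0,0,-160,0,50],[0,0,-160,0,50],[0,0,-160,0,0],[0,0,-160,0,0]]]'

```text
time: 2.15
tool_pos: [0.5059, 0.0818, 0.0637]
ee_rot: [3.141, 0.005, -3.135]
wrist_force: [0.2, 0.3, 0.2]
width: 0.037
```

Emit:
step_arm --plan '[[[0,0,0,0,0],[0,0,0,0,0],[0,0,0,0,0],[0,0,0,0,0]]]'

```text
time: 2.48
tool_pos: [0.5053, 0.0791, 0.0621]
ee_rot: [-3.136, 0.003, -3.136]
wrist_force: [-0.6, -4.3, 3.2]
width: 0.0117
```

Emit:
step_arm --plan '[[[0.3,0,6.5,0,0],[1.3,0,13,0,0],[3,0,19,0,0],[5,0,25,0,0],[8,0,31,0,0],[11,0,36.5,0,0],[15,0,41.5,0,0],[20,0,46,0,0]]]'

```text
time: 3.15
tool_pos: [0.5192, 0.0792, 0.1033]
ee_rot: [-3.137, -0.014, -3.136]
wrist_force: [-8.4, -6.0, -5.4]
width: 0.0119
```

```bash
python3 - <<'E'
from h import *
o,s=snap('side','s1'); print(o['tool_pos'],o['wrist_force'],o['width'])
cv2.imwrite('pics/s1c.png',cv2.resize(s['frame'][100:300,180:440,::-1],None,fx=3,fy=3))
E
```

```text
[0.51918839 0.07917554 0.10326212] [-8.36380059 -6.01675495 -5.4361376 ] 0.011888352578669563
```

View pics/s1c.png

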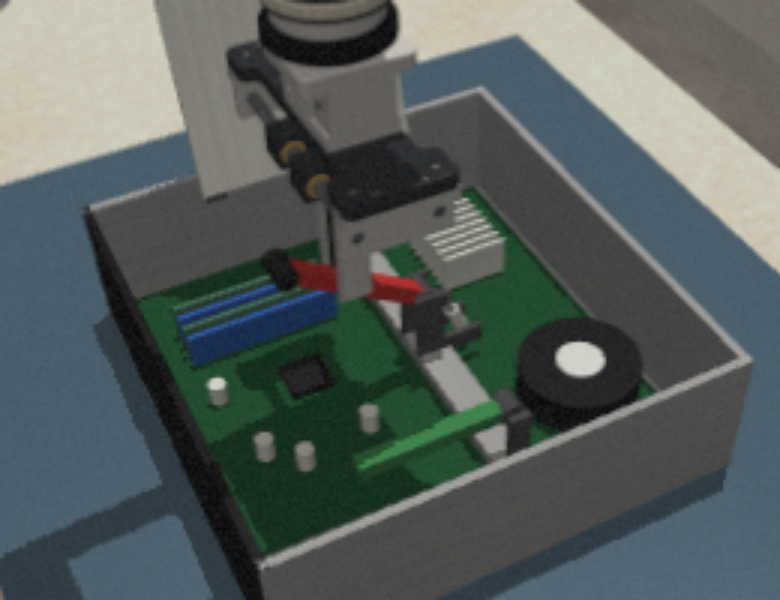

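The crop shows the leg held and raised about 0.75 rad, with the foot still clear of the fingers. The latch is down. I'll keep going along the arc.

Emit:
step_arm --plan '[[[4.4,0,4.5,0,0],[9.7,0,8.5,0,0],[15,0,11.5,0,0],[21,0,14,0,0],[25,0,15.5,0,0],[29,0,17,0,0],[29,0,17,0,0]]]'

```text
time: 3.78
tool_pos: [0.5521, 0.0792, 0.1235]
ee_rot: [-3.137, -0.004, -3.137]
wrist_force: [-4.1, -5.6, 1.6]
width: 0.0114
```

```bash
python3 - <<'E'
from h import *
o,s=snap('side','s2'); print(o['tool_pos'],o['wrist_force'],o['width'])
cv2.imwrite('pics/s2c.png',cv2.resize(s['frame'][100:300,180:440,::-1],None,fx=3,fy=3))
E
```

```text
[0.55208527 0.07921845 0.12349468] [-4.13928396 -5.61972916  1.60656708] 0.011355151200956287
```

View pics/s2c.png

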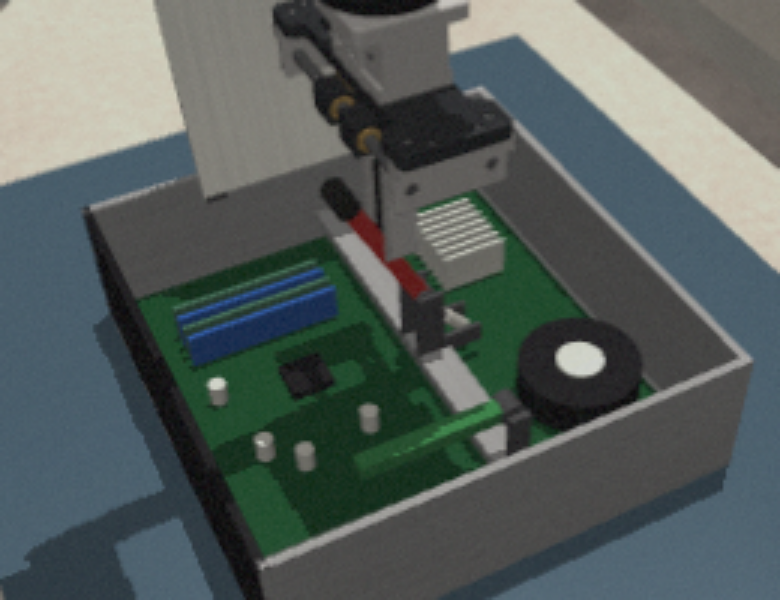

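```bash
python3 - <<'E'
from h import *
o,s=pickle.load(open('pics/s2.pkl','rb'))
for p in((340,197),(368,235),(412,280)):
    c,r=ray(o,s,p[0]/3+180,p[1]/3+100); q=c+r*(.08-c[1])/r[1]; print(q.round(3),np.arctan2(q[2]-.078,.57-q[0]))
E
```

```text
[0.522 0.08  0.177] 1.1194601762410743
[0.538 0.08  0.141] 1.105308889905827
[0.567 0.08  0.091] 1.3729932160743066
```

The foot ray gives about 1.12 rad, which isn't clearly past 1.2, so I'll go further before letting go.

Emit:
step_arm --plan '[[[5,0,2,0,0],[9,0,3,0,0],[13,0,4,0,0],[17,0,4,0,0],[17,0,4,0,0],[17,0,4,0,0]]]'

```text
time: 4.33
tool_pos: [0.5706, 0.0793, 0.1278]
ee_rot: [-3.138, 0.0, -3.137]
wrist_force: [0.5, -6.3, 0.1]
width: 0.0112
```

```bash
python3 - <<'E'
from h import *
o,s=snap('side','s3'); print(o['tool_pos'],o['wrist_force'],o['width'])
m=cv2.inRange(cv2.cvtColor(s['frame'],cv2.COLOR_RGB2HSV),(0,120,60),(8,255,255))
for c in cv2.findContours(m,0,1)[0]:
    if cv2.contourArea(c)<15: continue
    x=cv2.fitLine(c,2,0,.01,.01).ravel(); a=[]
    P=[]
    for k in(-8,8):
        C,r=ray(o,s,x[2]+k*x[0],x[3]+k*x[1]); P.append(C+r*(.08-C[1])/r[1])
    d=P[0]-P[1] if P[0][2]>P[1][2] else P[1]-P[0]; print(x,np.arctan2(d[2],-d[0]))
E
```

```text
[0.57059519 0.0792644  0.12782409] [ 0.47655409 -6.31188519  0.06346549] 0.011157201142123376
[3.0618849e-01 9.5197093e-01 3.1460870e+02 1.7968478e+02] 1.3585144548479955
```

Emit:
step_arm --plan '[[[0,0,0,0,90],[0,0,0,0,90],[0,0,0,0,90],[0,0,0,0,90],[0,0,0,0,90],[0,0,0,0,90],[0,0,35,0,90],[0,0,70,0,90]]]'

```text
time: 5.05
tool_pos: [0.5677, 0.0815, 0.1946]
ee_rot: [-3.141, -0.009, -3.135]
wrist_force: [1.1, 0.2, 0.1]
width: 0.0611
```

Emit:
step_arm --plan '[[[0,0,40,0,90],[0,0,80,0,90],[-40,0,80,0,60],[-80,0,80,0,0],[-120,0,80,0,0],[-160,0,80,0,0],[-200,0,80,0,0],[-230,0,80,0,0]]]'

```text
time: 5.72
tool_pos: [0.3372, 0.0816, 0.2775]
ee_rot: [3.141, -0.0, -3.135]
wrist_force: [0.7, 0.5, 0.9]
width: 0.0412
```

```bash
python3 - <<'E'
from h import *
o,s=snap('side','s4'); print(o['time'],o['tool_pos'],o['ee_rot'],o['wrist_force'],o['width'])
E
```

```text
5.7167 [0.33720941 0.08158479 0.27754872] [ 3.14146658e+00 -3.11879307e-04 -3.13505517e+00] [0.71809802 0.528618   0.92391956] 0.04124007903144449
```

View pics/s4.png

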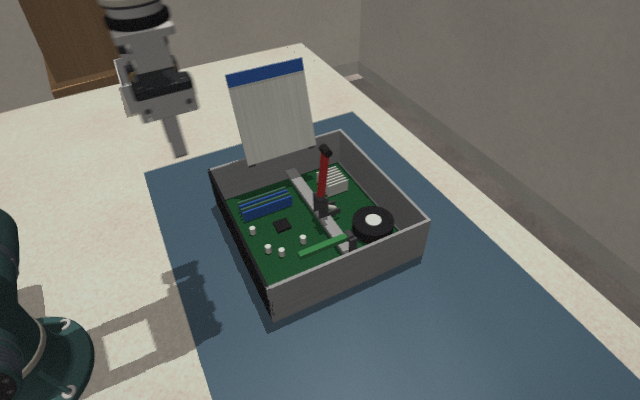

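The leg stands locked at (324,175) with its foot at (326,150), and the green latch is still down. The tray is still up, leaning slightly further back, with its edge at (227,75)–(302,60). Next I go round behind it.

Emit:
step_arm --plan '[[[0,40,0,0,0],[0,80,0,0,0],[0,120,0,0,0],[0,160,0,0,0],[0,200,0,0,0],[0,240,0,0,0],[0,280,0,0,0],[20,300,0,0,0]]]'

```text
time: 6.43
tool_pos: [0.3572, 0.3858, 0.2775]
ee_rot: [3.14, -0.002, -3.129]
wrist_force: [0.1, -1.2, 0.4]
width: 0.0007
```

Emit:
step_arm --plan '[[[38,0,-6,0,0],[76,0,-12,0,0],[114,0,-18,0,0],[152,0,-24,0,0],[190,0,-28,0,0],[190,0,-28,0,0],[190,-20,-28,0,0],[190,-40,-28,0,0]]]'

```text
time: 7.1
tool_pos: [0.5503, 0.3416, 0.2471]
ee_rot: [-3.14, -0.004, -3.135]
wrist_force: [-0.4, -0.6, 0.6]
width: 0.0005
```

```bash
python3 - <<'E'
from h import *
o,s=snap('side','s5'); print(o['time'],o['tool_pos'],o['ee_rot'],o['wrist_force'],o['width'])
E
```

```text
7.1 [0.55034112 0.34155524 0.24707222] [-3.14007919 -0.00361127 -3.13450904] [-0.43008155 -0.61511428  0.64026151] 0.0005194442215216271
```

View pics/s5.png

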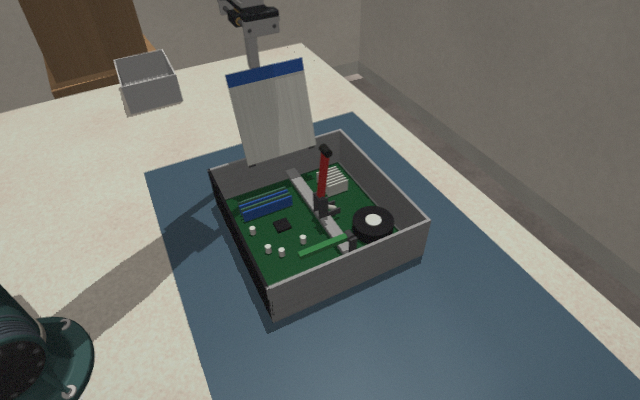

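The tool is behind the tray's bare outer part, with its fingers shut (around (252,50)). Pushing now.

Emit:
step_arm --plan '[[[0,-12,0,0,0],[0,-24,0,0,0],[0,-36,0,0,0],[0,-48,0,0,0],[0,-60,0,0,0],[0,-72,0,0,0],[0,-84,0,0,0],[0,-96,0,0,0]]]'

```text
time: 7.82
tool_pos: [0.5502, 0.245, 0.2504]
ee_rot: [3.14, 0.002, -3.135]
wrist_force: [-0.6, 2.8, 2.2]
width: 0.0009
```

Emit:
step_arm --plan '[[[0,-12,0,0,0],[0,-24,-1,0,0],[0,-36,-3,0,0],[0,-48,-6,0,0],[0,-60,-9,0,0],[0,-72,-12,0,0],[0,-84,-15,0,0],[0,-84,-15,0,0]]]'

```text
time: 8.48
tool_pos: [0.5495, 0.1583, 0.2325]
ee_rot: [-3.138, -0.004, -3.139]
wrist_force: [-0.1, -0.3, 0.1]
width: 0.0001
```

Emit:
step_arm --plan '[[[0,-10,-3,0,0],[0,-20,-6,0,0],[0,-28,-8,0,0],[0,-28,-8,0,0],[0,-28,-8,0,0],[0,-28,-8,0,0],[0,-28,-8,0,0],[0,-28,-8,0,0]]]'

```text
time: 9.15
tool_pos: [0.5502, 0.1339, 0.2267]
ee_rot: [3.141, 0.0, -3.135]
wrist_force: [-1.2, -1.2, -0.7]
width: 0.0005
```

Emit:
step_arm --plan '[[[0,15,25,0,0],[0,30,50,0,0],[0,60,75,0,0],[0,95,80,0,0],[0,130,80,0,0],[0,165,80,0,0],[0,200,80,0,0],[0,230,80,0,0]]]'

```text
time: 9.82
tool_pos: [0.5496, 0.3663, 0.3065]
ee_rot: [3.141, 0.0, -3.134]
wrist_force: [-0.2, -0.2, -0.5]
width: 0.0006
```

Emit:
step_arm --plan '[[[0,0,0,0,0],[0,0,0,0,0],[0,0,0,0,0],[0,0,0,0,0],[0,0,0,0,0],[0,0,0,0,0],[0,0,0,0,0],[0,0,0,0,0]]]'

```text
time: 10.48
tool_pos: [0.5504, 0.3629, 0.3068]
ee_rot: [3.141, 0.0, -3.136]
wrist_force: [-0.1, 0.1, 0.8]
width: 0.0004
```

Emit:
step_arm --plan '[[[0,0,0,0,0],[0,0,0,0,0],[0,0,0,0,0],[0,0,0,0,0],[0,0,0,0,0],[0,0,0,0,0],[0,0,0,0,0],[0,0,0,0,0]]]'

```text
time: 11.15
tool_pos: [0.5502, 0.3636, 0.3065]
ee_rot: [3.142, 0.0, -3.135]
wrist_force: [0.6, 0.2, -0.3]
width: 0.0003
```

Emit:
step_arm --plan '[[[0,0,0,0,0],[0,0,0,0,0],[0,0,0,0,0],[0,0,0,0,0],[0,0,0,0,0],[0,0,0,0,0],[0,0,0,0,0],[0,0,0,0,0]]]'

```text
time: 11.82
tool_pos: [0.5502, 0.3636, 0.3065]
ee_rot: [3.142, -0.0, -3.135]
wrist_force: [0.1, 0.4, -0.9]
width: 0.0007
```

```bash
python3 - <<'E'
from h import *
snap('top','t6');o,s=snap('side','s6'); print(o['time'],o['tool_pos'],o['ee_rot'],o['wrist_force'],o['width'])
a=cv2.imread('pics/s6.png')[40:340,150:470]; b=cv2.imread('pics/t6.png')[40:340,80:400]; cv2.imwrite('pics/c6.png',np.hstack([a,b]))
E
```

```text
11.8667 [0.55017415 0.36356432 0.30648496] [ 3.14150340e+00 -8.97527655e-06 -3.13542402e+00] [-0.16849377  0.35991294 -0.1947878 ] 0.0002669692570748159
```

View pics/c6.png

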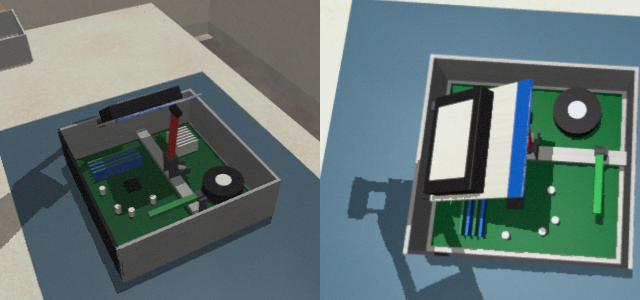

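The tray is down on the leg's foot, with its blue edge in the top view at full-frame (292,120)–(277,237). The leg is standing and the latch is down. Next I check the edge numbers and that nothing is still moving.

```bash
python3 - <<'E'
from h import *
t=pickle.load(open('pics/t6.pkl','rb'))
for p in((293,120),(278,237)): print(onz(*t,*p,.2165).round(3))
u=snap('top','t7'); print('max diff',np.abs(u[1]['frame'].astype(int)-t[1]['frame']).mean())
def m(x): 
    k=cv2.moments(cv2.inRange(cv2.cvtColor(x[1]['frame'][100:260,260:320],cv2.COLOR_RGB2HSV),(105,150,60),(125,255,255))); return k['m10']/k['m00'],k['m01']/k['m00']
print(m(t),m(u))
E
```

```text
[0.629 0.068 0.217]
[0.47  0.074 0.217]
max diff 1.7572682291666666
(19.821579264617238, 77.8625678119349) (19.91515506143944, 78.86600351082504)
```

```bash
python3 -c "
from h import *
print(robot.close_job())"
```

```text
the job is handed in; nothing more can be done
None
```

The job is done and handed in at about 12 s of the 58 s allowed. The red leg is locked standing, the tray rests on its foot, and the green latch is still down.

- **Leg:** I pinched it about 65 mm from the pivot and swung it up. At about 1.12 rad I wasn't sure it had passed centre, so I took it on to at least 1.36 rad before letting go. The next picture showed it standing.
- **Tray:** I pushed it forward from behind with the fingers shut, then backed off as it sank. The blue edge measured y ≈ 0.071 m, against 0.069 m expected for a tray resting at 0.66 rad. That check assumes the expected edge height.
- **Last checks:** The arm was clear of everything, with wrist force under 1 N. Two top pictures about 0.1 s apart showed no clear motion. The blue mask's centre moved about 1 px along the edge, which I took for image noise.
- **Unexplained:** The tray leaned slightly further back while I worked on the leg. I don't know why; it did no harm.

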